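# Reset the light panel's dimmer lever to the index marker

### The arm

A 7-joint arm with a two-finger parallel gripper is mounted at the origin on the work surface. World frame = base frame: x ahead of the robot, y to its left, z up, the work surface at z = 0. Lengths are in m, angles in rad, forces in N, time in s.
With the tool pointing down it reaches from about 0.4 to 0.9 m from the base axis. Payload 5.6 kg.
Tool frame: the origin (TCP) lies at the very end of the fingers, on their centre line; the grasp point (between the pads) lies 19 mm behind it; x points along the fingers, z is the direction in which the jaws open and shut, and the axes are right-handed (so a half turn about x gives the same grasp; the last joint's range is limited). The gripper opens to 92 mm and grips with 3 to 60 N. Pads are 20 mm wide; open, the fingers measure 128 mm over their backs; the gripper's body (75 mm by 189 mm) begins 69 mm behind the grasp point.
Start: joints at [1.267, 0.468, -0.012, 1.603, 0.006, 1.071, -0.056], TCP at [0.168, -0.628, 0.192] pointing down, gripper open.
Joint ranges: [-2.53, 2.53], [-0.31, 2.02], [-1.57, 1.55], [0.28, 2.44], [-1.29, 4.43], [0.15, 1.84], [-2.92, 2.92]. Speed limits (rad/s): [2.57, 2.57, 3.14, 3.14, 3.14, 3.14, 3.14].

### API

Orientations are given as a unit quaternion [w, x, y, z].
In Python, from workcell import ctrl, optics gives the robot as it stands.
- The arm moves only by the tool apply_moves, never from a script. Its argument "plan" is a list of rows, each a list of 3 entries, a list of its own where there are three numbers: the shift along the tool's x, y, z in mm, then the turn, a rotation vector about the tool's x, y, z in degrees, then the closure, from 0 (fully open) to 1 (shut). In form: [[[x, y, z], [wx, wy, wz], claw], ...]. A call has 1 to 20 rows; each row is the pose to reach, as a shift and turn from the pose commanded when the call began, along the tool's axes at that moment; what a row does not reach only later rows make up. A row lasts 1/10 s, in which the tool goes at most 50 mm and 8.59 degrees, less where a joint would pass 70% of its speed; a pose out of reach is approached as far as the arm can. A call with a gripper value outside its range is refused whole. The fingers move at their own pace and stop on an object; the grip force is fixed at half the most. Time passes only in rows, so rows that repeat a pose let the fingers close. It gives the time, the measured TCP pose, the force and the opening at its end, in the units of the state.
- ctrl.get_obs(): the state, without advancing time (a new reading comes with each control period).
- optics.grab_frame(name): name is "scene" or "side" or "wrist"; returns (picture, depth): 384x512x3 uint8, blue, green, red; 384x512 float32, m along the optical axis (not along the pixel's ray), 0 where there is no reading.
- optics.camera_model(name): a dict with "fovy" (degrees; the focal length in pixels is half the picture's height over the tangent of half this angle, whatever the lens; pixels are square), "cx", "cy" (the principal point, pixels), "R" (3x3) and "t" (3): a world point X has camera coordinates R X + t. Camera axes: x right, y down, z forward; pixel columns grow to the right and rows downward; lengths in m; the calibration is good to about 2 mm. A picture is of the moment at which its call begins: read the wrist's pose just before it. camera_model takes no time and is no camera call; for the wrist camera it gives the pose at the moment of the call.
- ctrl.job_done(): hands the job in, once; it reports no verdict.
The state is a dict: "t": time; "joint_positions": joint angles; "dq": joint speeds; "joint_torque": joint torques, N m; "tcp_pos": TCP position; "tcp_rot": TCP orientation; "force": force on the tool from outside, world axes, zero at the start; "wrist_torque": the same for the moment, N m; "grip_width": finger opening in m.
Only numpy, scipy, OpenCV 4.12 (cv2) and the standard library are available. Lean on these libraries where they do the work, as an engineer would, in place of code of your own. Each camera call takes 0.05 s, during which the arm holds its last target.

### The job

On the slide light panel, swing the long brightness lever (the one with the upright black handle) all the way back to its off stop, the round peg, and then bring it up the scale until the lever points at the brass index marker, and leave it there. Do not disturb the short lever, the slides lying on the panel, the viewer or the blower bulb.

Things in the scene. Friction and masses are not known exactly. Their poses are not given: they have to be found in the camera images.
- console: Fixed grey light panel, 45 mm high. Origin on the table below the long lever's vertical pivot; x points from the control deck to the white window. Spans x -150 to 190, y -125 to 125 mm; deck x -150 to 50, window x 53 to 177 (flush). Two steel stops 16 mm high stand 55 mm from the pivot: round peg 12 mm across (off), 20 mm square block (full). Printed ticks lengthen from off to full.
- dimmer (a joint): Angle of the long lever about its vertical pivot, rad: 0 at the off stop (round peg), 1.9 at the full stop (square block), growing counterclockwise from above. At 0 it points along (-0.58, 0.81) in the console's x, y; at 0.95 along the console's -x. Starts between 0.5 and 1.6. Friction about 0.15 N m (2 N at the handle), no spring: it stays where left.
- dimmer_knob (a point): Centre of the top of the long lever's upright handle: black cylinder 18 mm in diameter, z 60 to 111 mm above the table, axis 85 mm from the pivot. The point's x axis points along the lever from pivot to tip, z up. The steel bar below is 12 mm wide, ends 98 mm from the pivot, top face 60 mm above the table; hub top 65 mm.
- index_point (a point): Point of the brass index marker, a fixed arrow-ended block on the deck, 14 mm wide, top 54 mm above the table, 109 to 138 mm from the pivot, just outside the lever tip. Its x axis points horizontally from the pivot out through the marker; the lever points at it when the lever's x axis has the same direction. It stands at a lever angle of 0.5 to 1.6 rad.
- tint_tip (a point): Tip of the short lever to be left alone: a flat steel paddle 40 mm long, 14 mm wide, no upright handle, top 61 mm above the table, pivoted 22 mm towards the window and 108 mm to the -y side of the console's origin. It turns easily.
- slide1: Loose glass-faced slide frame, 50 by 50 by 4 mm, silver edges, lying on the viewing window (+y half); origin under its centre.
- slide2: Loose glass-faced slide frame like slide1, on the -y half of the window.
- viewer: Loose black plastic slide viewer, about 105 by 90 by 75 mm high, standing on the table on the +y side of the console; origin under its centre.
- blower: Loose tan rubber blower bulb, 58 mm in diameter, 92 mm high with its nozzle up, standing on the table on the +y side of the console; origin under its centre.

How it is judged:
By the outcome, as a careful person would: the job done as asked, in the order asked, and still so for the second after the job is handed in, with the robot touching nothing.
It also fails if it takes over 58 s, if anything falls off the work surface, if the arm or the gripper's body presses on something with over 40 N, if the wrist force passes 120 N, or if a joint passes its speed limit or range.

## Working session

There is one attempt and no reset: what is moved stays moved. The work goes in short steps, Python scripts to look and compute and a tool call to move; the robot and the scene stay as the last step left them, time stands still between calls to the robot, and variables do not carry over. Pictures are saved under pics/ and viewed, and the job is handed in when it is done.

Besides the shell and the picture viewer there is one more tool, called after "Request:" as name([rows], argument=value, ...), one row to a line, values as JSON. apply_moves: Moves the arm, as the interface text tells. Its arguments: {"type":"object","properties":{"plan":{"type":"array","items":{"type":"array"}}},"required":["plan"]}

```bash
mkdir -p pics; ls; python3 - <<'E'
from workcell import ctrl, optics
import cv2,numpy as np
s=ctrl.get_obs(); print({k:np.round(v,4).tolist() for k,v in s.items()})
for n in ("scene","side","wrist"):
    m=optics.camera_model(n)
    print(n,m)
    p,d=optics.grab_frame(n)
    cv2.imwrite(f"pics/{n}0.png",p); np.save(f"{n}0.npy",d)
E
```

```text
pics
{'t': 0.0, 'joint_positions': [1.267, 0.4684, -0.0116, 1.6036, 0.006, 1.0714, -0.0563], 'dq': [-0.0022, 0.0007, -0.0006, -0.001, -0.0009, 0.0, 0.0006], 'joint_torque': [0.0002, -52.0567, -0.0122, -24.3755, -0.0566, 0.0173, 0.0002], 'tcp_pos': [0.1674, -0.6274, 0.1907], 'tcp_rot': [0.5602, 0.4311, 0.5613, -0.4304], 'force': [0.3326, -0.7219, 0.3037], 'wrist_torque': [-0.0061, 0.0022, 0.0046], 'grip_width': 0.0916}
scene {'fovy': 42.60126422206331, 'cx': 262.7933374046218, 'cy': 189.57607481289122, 'R': array([[ 0.81189339,  0.58371408,  0.01034436],
       [ 0.34582532, -0.46658511, -0.81406584],
       [-0.47035516,  0.66451201, -0.58068047]]), 't': array([-0.60101623, -0.09730067,  1.15088771])}
side {'fovy': 52.97924180194209, 'cx': 261.5085140545354, 'cy': 191.32365851503704, 'R': array([[-0.93793048, -0.34667934, -0.00999301],
       [-0.19661151,  0.5552208 , -0.8081298 ],
       [ 0.28571023, -0.75600483, -0.58891966]]), 't': array([0.64604138, 0.12499876, 0.81541656])}
wrist {'fovy': 69.81867208151179, 'cx': 251.84756281246516, 'cy': 196.36398914719766, 'R': array([[ 2.57626394e-01, -9.66244348e-01, -7.07342660e-04],
       [-9.25896087e-01, -2.47077682e-01,  2.85777984e-01],
       [-2.76306130e-01, -7.29690258e-02, -9.58295593e-01]]), 't': array([-0.65072103, -0.03287125,  0.39049117])}
```

View pics/scene0.png

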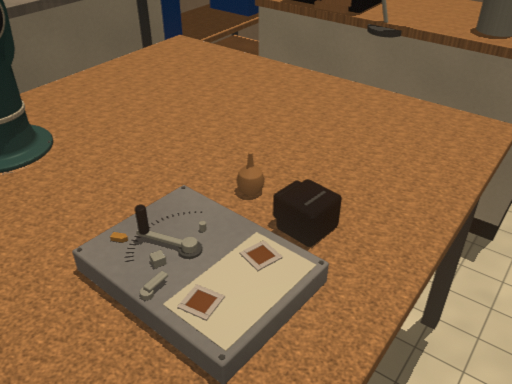

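View pics/side0.png

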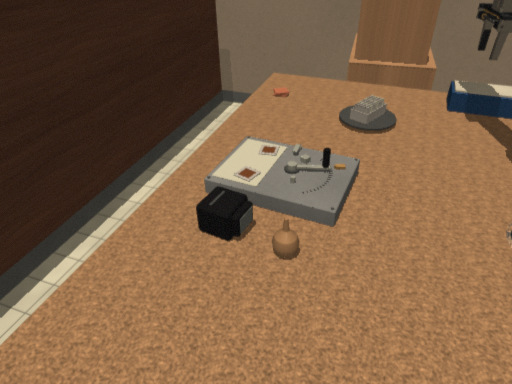

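View pics/wrist0.png

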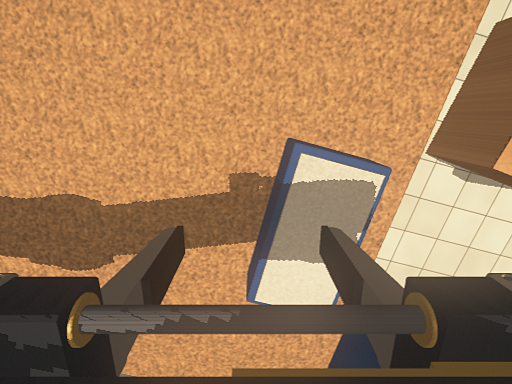

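The scene view shows the knob top near (141,208), hub (190,246), brass marker (119,237), round peg (202,227), square block (157,258) and short lever (153,286). I'll enlarge this and measure.

```bash
cat > h.py <<'E'
import numpy as np, cv2
from scipy.spatial.transform import Rotation as Ro
def cast(m,u,v,z):
    f=192/np.tan(np.radians(m["fovy"])/2)
    R=np.array(m["R"]);t=np.array(m["t"])
    d=R.T@np.array([(u-m["cx"])/f,(v-m["cy"])/f,1]); c=-R.T@t
    return c+d*(z-c[2])/d[2]
def proj(m,X):
    f=192/np.tan(np.radians(m["fovy"])/2)
    c=np.array(m["R"])@X+m["t"]; return f*c[0]/c[2]+m["cx"],f*c[1]/c[2]+m["cy"]
E
python3 - <<'E'
import cv2
p=cv2.imread("pics/scene0.png")[180:380,60:340]; cv2.imwrite("pics/sc0z.png",cv2.resize(p[:140,:200],None,fx=4,fy=4,interpolation=cv2.INTER_CUBIC))
p=cv2.imread("pics/side0.png")[130:230,200:370]; cv2.imwrite("pics/si0z.png",cv2.resize(p,None,fx=4.7,fy=4.7,interpolation=cv2.INTER_CUBIC))
E
```

```text
(no output)
```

View pics/sc0z.png

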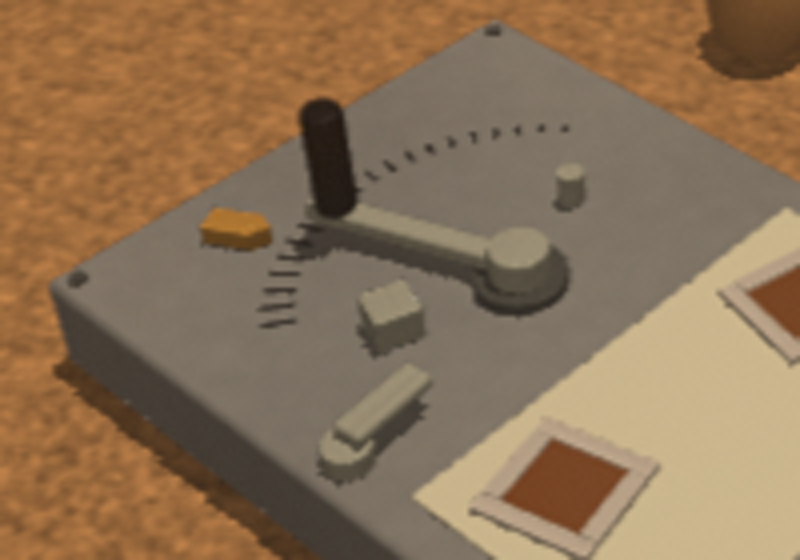

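View pics/si0z.png

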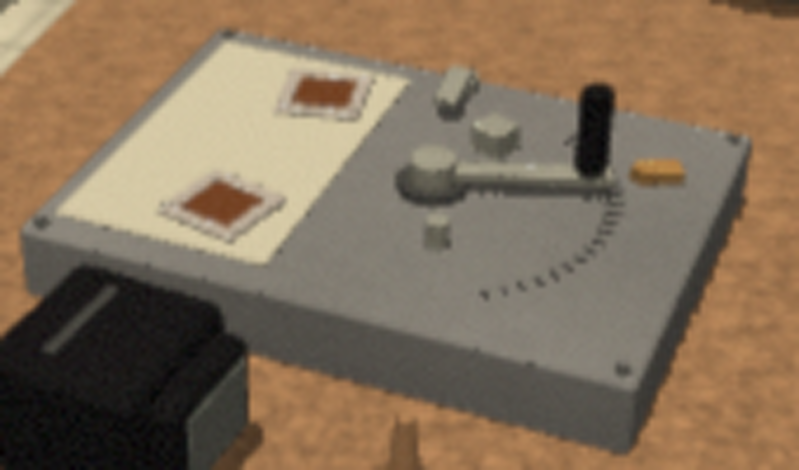

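```bash
python3 - <<'E'
from h import *
from workcell import optics
for n,ox,oy,k,pts in (("scene",60,180,4,dict(hub=(520,247,.065),knob=(323,106,.111),peg=(571,172,.061),sq=(391,302,.061),brasstip=(269,231,.054),brass=(232,225,.054),scr1=(493,30,.045),scr2=(77,280,.045),tick0=(566,128,.045),tickN=(278,323,.045),tpiv=(345,447,.056),ttip=(418,375,.061))),
 ("side",200,130,4.7,dict(hub=(434,158,.065),knob=(597,91,.111),peg=(438,216,.061),sq=(496,129,.061),brass=(657,166,.054),scr1=(623,369,.045),scr2=(735,139,.045),scr3=(227,35,.045),scr4=(41,222,.045),tick0=(484,295,.045)))):
    m=optics.camera_model(n); P={}
    for a,(u,v,z) in pts.items():
        X=cast(m,u/k+ox,v/k+oy,z); P[a]=X; print(n,a,np.round(X,4))
    h=P["hub"]
    for a in P:
        d=P[a]-h; print(a, "ang",round(np.arctan2(d[1],d[0]),3),"r",round(np.hypot(d[0],d[1]),4))
s=np.array
m=optics.camera_model("wrist");print("wristcam centre",-m["R"].T@m["t"])
from workcell import ctrl
o=ctrl.get_obs();w,x,y,z=o["tcp_rot"];print(Ro.from_quat([x,y,z,w]).as_matrix().round(3))
E
```

```text
scene hub [ 0.6236 -0.0399  0.065 ]
scene knob [ 0.5402 -0.0602  0.111 ]
scene peg [0.6052 0.0116 0.061 ]
scene sq [ 0.6017 -0.0906  0.061 ]
scene brasstip [ 0.5242 -0.0854  0.054 ]
scene brass [ 0.509  -0.0919  0.054 ]
scene scr1 [0.4898 0.0846 0.045 ]
scene scr2 [ 0.4756 -0.146   0.045 ]
scene tick0 [0.569  0.0479 0.045 ]
scene tickN [ 0.5605 -0.1147  0.045 ]
scene tpiv [ 0.6393 -0.1513  0.056 ]
scene ttip [ 0.6386 -0.1128  0.061 ]
hub ang 0.0 r 0.0
knob ang -2.903 r 0.0859
peg ang 1.915 r 0.0547
sq ang -1.979 r 0.0553
brasstip ang -2.712 r 0.1093
brass ang -2.716 r 0.1259
scr1 ang 2.393 r 0.1828
scr2 ang -2.52 r 0.1822
tick0 ang 2.128 r 0.1034
tickN ang -2.271 r 0.0979
tpiv ang -1.431 r 0.1125
ttip ang -1.368 r 0.0745
side hub [ 0.6186 -0.0388  0.065 ]
side knob [ 0.5376 -0.0593  0.111 ]
side peg [0.602 0.009 0.061]
side sq [ 0.5963 -0.0859  0.061 ]
side brass [ 0.5054 -0.0885  0.054 ]
side scr1 [0.4876 0.0826 0.045 ]
side scr2 [ 0.4709 -0.1464  0.045 ]
side scr3 [ 0.7917 -0.1667  0.045 ]
side scr4 [0.8074 0.0622 0.045 ]
side tick0 [0.5659 0.0469 0.045 ]
hub ang 0.0 r 0.0
knob ang -2.895 r 0.0835
peg ang 1.904 r 0.0506
sq ang -2.013 r 0.0521
brass ang -2.728 r 0.1236
scr1 ang 2.394 r 0.1786
scr2 ang -2.512 r 0.1827
scr3 ang -0.636 r 0.2152
scr4 ang 0.491 r 0.2142
tick0 ang 2.121 r 0.1006
wristcam centre [ 0.24511591 -0.60842437  0.38326277]
[[-0.     0.966  0.258]
 [ 0.001  0.258 -0.966]
 [-1.    -0.    -0.001]]
```

Request:
apply_moves([
  [[0,27,-27],[0,0,0],0],
  [[0,59,-58],[0,0,0],0],
  [[0,90,-89],[0,0,0],0],
  [[0,121,-120],[0,0,0],0],
  [[0,152,-150],[0,0,0],0],
  [[0,183,-181],[0,0,0],0],
  [[0,214,-212],[0,0,0],0],
  [[0,246,-243],[0,0,0],0],
  [[0,277,-274],[0,0,0],0],
  [[0,308,-304],[0,0,0],0],
  [[0,339,-335],[0,0,0],0],
  [[0,370,-366],[0,0,0],0],
  [[0,402,-397],[0,0,0],0],
  [[0,433,-428],[0,0,0],0],
  [[0,455,-450],[0,0,0],0],
  [[0,468,-462],[0,0,0],0],
  [[0,468,-462],[0,0,0],0],
  [[0,468,-462],[0,0,0],0],
])

```text
t: 1.95
tcp_pos: [0.5001, -0.0616, 0.1912]
tcp_rot: [0.561, 0.43, 0.561, -0.431]
force: [0.1, 0.4, -0.7]
grip_width: 0.0924
```

```bash
python3 - <<'E'
from workcell import ctrl, optics
import cv2,numpy as np,pickle
s=ctrl.get_obs(); print(s["t"],s["tcp_pos"],s["tcp_rot"],s["dq"])
m=optics.camera_model("wrist");p,d=optics.grab_frame("wrist")
pickle.dump((m,p,d,s),open("w1.pkl","wb"))
cv2.imwrite("pics/w1.png",cv2.resize(p,(800,600)))
E
```

```text
1.95 [ 0.50007302 -0.06160085  0.19120362] [ 0.56053505  0.43040353  0.56099067 -0.43109481] [ 0.02034959 -0.00783314  0.0158413   0.00883646  0.00126106  0.00036487
 -0.00163212]
```

View pics/w1.png

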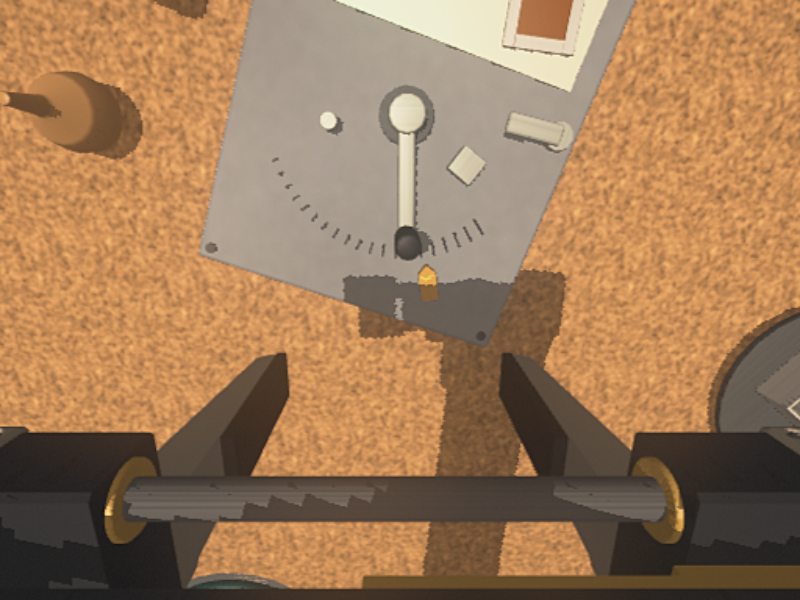

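The wrist view shows the hub (407,113), knob (407,242), brass marker (428,282, its point at about (428,264)), peg (329,121) and square block (466,165). I'll fit these with masks.

```bash
cat > meas.py <<'E'
from h import *
import pickle,sys
def measure(f,show=True):
    m,p,d,s=pickle.load(open(f,"rb"))
    hsv=cv2.cvtColor(p,cv2.COLOR_BGR2HSV)
    return m,p,hsv,d,s
E
python3 - <<'E'
from meas import *
m,p,hsv,d,s=measure("w1.pkl")
z=cv2.resize(p[50:210,160:330],None,fx=4.5,fy=3.7*4.5/3.7,interpolation=cv2.INTER_CUBIC)[:600*1]
z=cv2.resize(p[60:200,165:325],None,fx=4.2,fy=4.2,interpolation=cv2.INTER_CUBIC)
cv2.imwrite("pics/w1z.png",z)
for r,c in ((180,273),(175,273),(190,273),(155,261),(72,260),(110,260)): print(r,c,p[r,c],hsv[r,c],d[r,c])
E
```

```text
180 273 [ 82 167 229] [ 17 164 229] 0.33999324
175 273 [ 81 163 226] [ 17 164 226] 0.33707514
190 273 [ 58  96 130] [ 16 141 130] 0.3427692
155 261 [79 86 94] [14 41 94] 0.27304614
72 260 [198 223 232] [ 22  37 232] 0.29316723
110 260 [194 221 229] [ 23  39 229] 0.3097085
```

View pics/w1z.png

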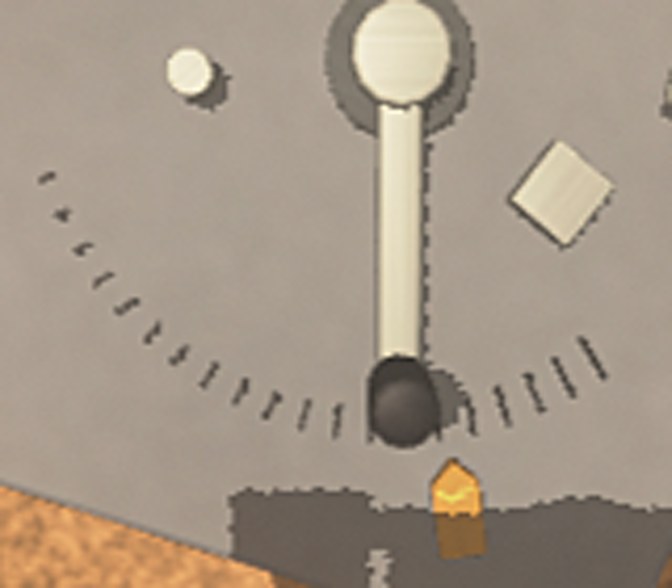

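```bash
cat >> meas.py <<'E'
def lever(m,p,hsv):
    pale=((hsv[...,2]>185)&(hsv[...,1]<70)).astype(np.uint8)
    return pale
E
python3 - <<'E'
from meas import *
m,p,hsv,d,s=measure("w1.pkl")
C=lambda u,v,z:cast(m,u/4.2+165-.38,v/4.2+60-.38,z)
hub=C(402,51,.065); 
P=dict(hub=hub,knob=C(404,412,.111),btip=C(453,459,.054),brear=C(462,556,.054),peg=C(190,71,.061),sq=C(562,193,.061),t0=C(47,178,.045),tN=C(593,357,.045),bar1=C(401,130,.06),bar2=C(398,345,.06))
for a,X in P.items():
    e=X-hub; print(a,X.round(4),"ang",round(np.arctan2(e[1],e[0])%(2*np.pi),3),"r",round(np.hypot(*e[:2]),4))
e=P["brear"]-P["btip"]; print("brass axis",np.arctan2(e[1],e[0])%(2*np.pi))
e=P["bar2"]-P["bar1"]; print("bar axis",np.arctan2(e[1],e[0])%(2*np.pi))
# mask-based: brass by colour
br=cv2.inRange(hsv,(10,110,90),(22,255,255)); br[:160]=0;br[200:]=0;br[:,:262]=0;br[:,290:]=0
n,l,st,ce=cv2.connectedComponentsWithStats(br); print(st,ce)
pale=((hsv[...,2]>185)&(hsv[...,1]<70)).astype(np.uint8)
n,l,st,ce=cv2.connectedComponentsWithStats(pale); print(st[st[:,4]>40],ce[st[:,4]>40])
for r in range(84,148,6):
    print(r,np.flatnonzero(pale[r,240:280])[[0,-1]]+240)
E
```

```text
hub [ 0.6219 -0.04    0.065 ] ang 0.0 r 0.0
knob [ 0.5401 -0.0617  0.111 ] ang 3.4 r 0.0846
btip [ 0.5227 -0.0831  0.054 ] ang 3.551 r 0.1081
brear [ 0.4954 -0.0938  0.054 ] ang 3.543 r 0.1374
peg [0.6038 0.0115 0.061 ] ang 1.908 r 0.0546
sq [ 0.6    -0.0902  0.061 ] ang 4.301 r 0.0547
t0 [0.5681 0.0466 0.045 ] ang 2.127 r 0.102
tN [ 0.5604 -0.115   0.045 ] ang 4.026 r 0.097
bar1 [ 0.6042 -0.0448  0.06  ] ang 3.405 r 0.0184
bar2 [ 0.5505 -0.0588  0.06  ] ang 3.398 r 0.0739
brass axis 3.5147728141907746
bar axis 3.3958921819629047
[[     0      0    512    384 196386]
 [   268    169     13     24    222]] [[255.47931115 191.51113114]
 [273.8018018  181.65315315]]
[[     0      0    512    384 190323]
 [   215      0    175     59   4365]
 [   249     60     23     25    438]
 [   205     71     10     12     93]
 [   325     72     42     24    517]
 [   255     85     10     60    517]
 [   287     94     24     24    305]] [[253.74398785 196.39989386]
 [317.35922108  20.44879725]
 [260.13926941  71.73287671]
 [209.41935484  76.30107527]
 [346.17408124  82.68471954]
 [259.66924565 114.01160542]
 [298.46885246 105.1704918 ]]
84 [260 260]
90 [256 264]
96 [256 264]
102 [256 264]
108 [256 264]
114 [255 264]
120 [255 263]
126 [255 263]
132 [256 263]
138 [255 263]
144 [255 263]
```

Request:
apply_moves([
  [[0,20,5],[0,0,0],0],
  [[0,38,10],[0,0,0],0],
  [[10,38.5,10],[0,0,0],0],
  [[35,38.5,10],[0,0,0],0],
  [[65,38.5,10],[0,0,0],0],
  [[95,38.5,10],[0,0,0],0],
  [[113,38.5,10],[0,0,0],0],
  [[119,38.5,10],[0,0,0],0],
  [[119,38.5,10],[0,0,0],0],
  [[119,38.5,10],[0,0,0],0],
])

```text
t: 3.0
tcp_pos: [0.5406, -0.0612, 0.0733]
tcp_rot: [0.561, 0.431, 0.56, -0.431]
force: [0.1, -0.4, 0.0]
grip_width: 0.0917
```

```bash
python3 - <<'E'
from workcell import ctrl, optics
import cv2,numpy as np,pickle
s=ctrl.get_obs(); print(s["t"],s["tcp_pos"],s["tcp_rot"],s["force"])
m=optics.camera_model("wrist");p,d=optics.grab_frame("wrist")
pickle.dump((m,p,d,s),open("w2.pkl","wb"))
cv2.imwrite("pics/w2.png",cv2.resize(p,(800,600)))
E
```

```text
3.0 [ 0.54064231 -0.06119508  0.07332692] [ 0.56097495  0.43104552  0.56028375 -0.43080041] [ 0.1194105  -0.42159557  0.01436287]
```

View pics/w2.png

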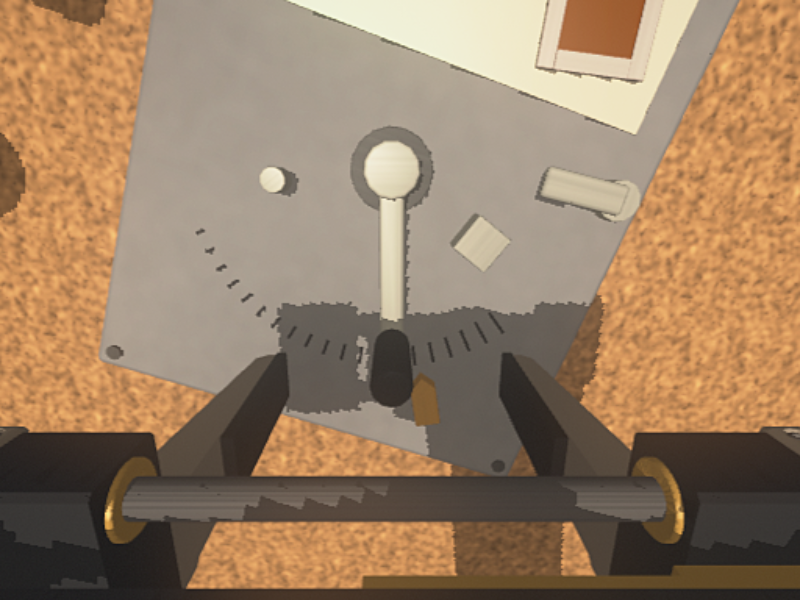

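The handle stands at (392,370), centred between the fingers at (285,360) and (505,360). The brass marker is clear at (426,400). I'll close the gripper.

Request:
apply_moves([
  [[0,0,0],[0,0,0],1],
  [[0,0,0],[0,0,0],1],
  [[0,0,0],[0,0,0],1],
  [[0,0,0],[0,0,0],1],
  [[0,0,0],[0,0,0],1],
  [[0,0,0],[0,0,0],1],
  [[0,0,0],[0,0,0],1],
  [[0,0,0],[0,0,0],1],
  [[0,0,0],[0,0,0],1],
  [[0,0,0],[0,0,0],1],
])

```text
t: 4.05
tcp_pos: [0.5403, -0.0607, 0.0725]
tcp_rot: [0.561, 0.431, 0.561, -0.431]
force: [-0.2, 1.0, -0.0]
grip_width: 0.0171
```

```bash
python3 - <<'E'
from h import *
# arc rows: hub in tool frame, rotate clockwise by a (turn +a about tool x); tool axes
from workcell import ctrl
s=ctrl.get_obs(); w,x,y,z=s["tcp_rot"]; T=Ro.from_quat([x,y,z,w]).as_matrix()
hub=np.array([.6219,-.040]); print(s["tcp_pos"],s["grip_width"],s["force"])
r=s["tcp_pos"][:2]-hub; print(np.hypot(*r),np.arctan2(r[1],r[0])+2*np.pi)
r=r*0.085/np.hypot(*r)
for a in range(4,77,4):
    c=np.radians(-a); q=np.array([[np.cos(c),-np.sin(c)],[np.sin(c),np.cos(c)]])@r
    print(a,(T.T@np.r_[q-r,0]*1000).round(1))
E
```

```text
[ 0.54033352 -0.06066235  0.07252864] 0.01714996953871883 [-2.45981507e-01  1.03323018e+00 -3.40250228e-04]
0.08414287715965489 3.3896927457010606
4 [ 0.   0.3 -5.9]
8 [  0.    1.  -11.8]
12 [  0.    2.1 -17.6]
16 [  0.    3.6 -23.4]
20 [  0.    5.5 -29. ]
24 [  0.    7.8 -34.5]
28 [  0.   10.5 -39.8]
32 [  0.   13.5 -44.9]
36 [  0.   16.9 -49.8]
40 [  0.   20.6 -54.4]
44 [  0.   24.6 -58.7]
48 [  0.   28.9 -62.8]
52 [  0.   33.5 -66.6]
56 [ -0.   38.4 -70. ]
60 [ -0.   43.4 -73.1]
64 [ -0.   48.7 -75.8]
68 [ -0.   54.2 -78.1]
72 [ -0.   59.8 -80.1]
76 [ -0.   65.5 -81.6]
```

Handle gripped, with an opening of 17 mm. I'll sweep towards off and stop short of the peg.

Request:
apply_moves([
  [[0,0.3,-5.9],[4,0,0],1],
  [[0,1.0,-11.8],[8,0,0],1],
  [[0,2.1,-17.6],[12,0,0],1],
  [[0,3.6,-23.4],[16,0,0],1],
  [[0,5.5,-29.0],[20,0,0],1],
  [[0,7.8,-34.5],[24,0,0],1],
  [[0,10.5,-39.8],[28,0,0],1],
  [[0,13.5,-44.9],[32,0,0],1],
  [[0,16.9,-49.8],[36,0,0],1],
  [[0,20.6,-54.4],[40,0,0],1],
  [[0,24.6,-58.7],[44,0,0],1],
  [[0,28.9,-62.8],[48,0,0],1],
  [[0,33.5,-66.6],[52,0,0],1],
  [[0,38.4,-70.0],[56,0,0],1],
  [[0,43.4,-73.1],[60,0,0],1],
  [[0,48.7,-75.8],[64,0,0],1],
  [[0,54.2,-78.1],[68,0,0],1],
  [[0,54.2,-78.1],[68,0,0],1],
])

```text
t: 5.85
tcp_pos: [0.5722, 0.0303, 0.0725]
tcp_rot: [-0.224, -0.67, -0.225, 0.671]
force: [-3.0, 2.8, 2.3]
grip_width: 0.017
```

```bash
python3 - <<'E'
from h import *
from workcell import ctrl,optics
s=ctrl.get_obs(); w,x,y,z=s["tcp_rot"]; T=Ro.from_quat([x,y,z,w]).as_matrix()
hub=np.array([.6219,-.040]); r=s["tcp_pos"][:2]-hub; print(np.hypot(*r),np.arctan2(r[1],r[0])-2.127, s["force"],T.T@s["force"]); print(T.round(3))
r=r*0.085/np.hypot(*r)
for a in range(2,9,1):
    c=np.radians(-a); q=np.array([[np.cos(c),-np.sin(c)],[np.sin(c),np.cos(c)]])@r
    print(a,(T.T@np.r_[q-r,0]*1000).round(1))
E
```

```text
0.08612122217449288 0.05930794249510196 [-3.00295188  2.81545519  2.3160241 ] [-2.30920768 -4.05939437  0.70523242]
[[-0.001  0.602 -0.799]
 [ 0.001 -0.799 -0.602]
 [-1.    -0.002  0.   ]]
2 [-0.   0.1 -3. ]
3 [-0.   0.3 -4.4]
4 [-0.   0.4 -5.9]
5 [-0.   0.5 -7.4]
6 [-0.   0.7 -8.9]
7 [ -0.    0.9 -10.3]
8 [ -0.    1.2 -11.8]
```

Request:
apply_moves([
  [[0,0,-1.5],[1,0,0],1],
  [[0,0.1,-3.0],[2,0,0],1],
  [[0,0.2,-4.4],[3,0,0],1],
  [[0,0.3,-5.2],[3.5,0,0],1],
  [[0,0.3,-5.2],[3.5,0,0],1],
])

```text
t: 6.35
tcp_pos: [0.5757, 0.0328, 0.0725]
tcp_rot: [-0.203, -0.676, -0.205, 0.678]
force: [-4.6, 3.5, 4.7]
grip_width: 0.0166
```

```bash
cat > st.py <<'E'
from h import *
from workcell import ctrl,optics
s=ctrl.get_obs(); w,x,y,z=s["tcp_rot"]; T=Ro.from_quat([x,y,z,w]).as_matrix()
hub=np.array([.6219,-.040]); r=s["tcp_pos"][:2]-hub; print(s["t"],np.hypot(*r),(np.arctan2(r[1],r[0])-2.127)%(2*np.pi), "toolforce",T.T@s["force"],s["grip_width"])
E
python3 st.py
```

```text
6.35 0.08622823878233996 0.009628104403745397 toolforce [-4.70745401 -5.43584117  1.90564859] 0.016618639455315026
```

Request:
apply_moves([
  [[0,0.5,-1.0],[0.7,0,0],1],
  [[0,1.0,-2.0],[1.2,0,0],1],
  [[0,1.2,-3.0],[1.2,0,0],1],
  [[0,1.2,-3.0],[1.2,0,0],1],
])

```text
t: 6.75
tcp_pos: [0.5777, 0.0341, 0.0725]
tcp_rot: [-0.196, -0.678, -0.198, 0.681]
force: [-8.1, 4.8, 6.9]
grip_width: 0.0172
```

```bash
python3 st.py
```

```text
6.75 0.08626217227900018 6.2647702152983555 toolforce [-6.80697829 -8.38473628  4.25865525] 0.017200673024779626
```

Request:
apply_moves([
  [[-0.5,-0.5,-1.0],[0.3,0,0],1],
  [[-0.5,-1.0,-2.0],[0.3,0,0],1],
  [[-0.5,-1.0,-3.0],[0.3,0,0],1],
  [[-0.5,-1.0,-3.0],[0.3,0,0],1],
])

```text
t: 7.15
tcp_pos: [0.5777, 0.0341, 0.0724]
tcp_rot: [-0.194, -0.677, -0.195, 0.683]
force: [-10.3, 1.0, 8.2]
grip_width: 0.0168
```

```bash
cat >>st.py <<'E'
import sys,pickle
if len(sys.argv)>1:
    n=sys.argv[1]
    m=optics.camera_model("wrist");p,d=optics.grab_frame("wrist")
    pickle.dump((m,p,d,s),open(n+".pkl","wb"))
    cv2.imwrite(f"pics/{n}.png",cv2.resize(p,(800,600)))
E
python3 st.py w3
```

```text
7.15 0.08632561849727863 6.265037776091229 toolforce [-8.07422143 -6.31377477  8.27758384] 0.01681896029537381
```

View pics/w3.png

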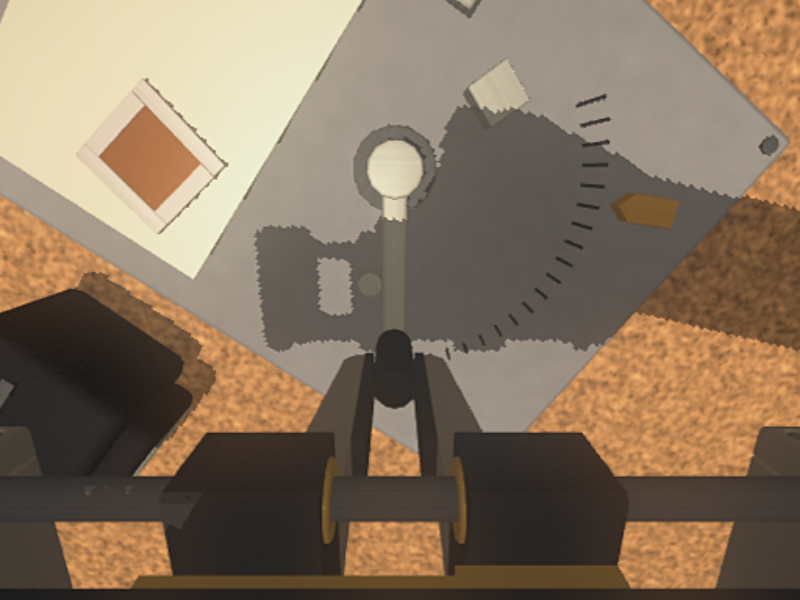

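TCP no longer moves while the force rises (8 N), and the bar touches the peg at (372,284), so the lever is at the off stop. One slightly firmer push to be sure, then I'll measure the marker angle relative to the stop.

Request:
apply_moves([
  [[-0.5,-0.5,-1.5],[0,0,0],1],
  [[-0.5,-0.5,-3],[0,0,0],1],
  [[-0.5,-0.5,-3],[0,0,0],1],
])

```text
t: 7.5
tcp_pos: [0.5776, 0.0341, 0.0724]
tcp_rot: [-0.194, -0.675, -0.195, 0.685]
force: [-16.3, -1.9, 11.8]
grip_width: 0.0166
```

```bash
python3 st.py w4; python3 - <<'E'
from meas import *
m,p,hsv,d,s=measure("w4.pkl")
z=cv2.resize(p[30:230,225:445],None,fx=3,fy=3,interpolation=cv2.INTER_CUBIC); cv2.imwrite("pics/w4z.png",z)
z=cv2.resize(p[110:155,380:445],None,fx=12,fy=12,interpolation=cv2.INTER_CUBIC); cv2.imwrite("pics/w4b.png",z)
z=cv2.resize(p[75:145,220:290],None,fx=8,fy=8,interpolation=cv2.INTER_CUBIC); cv2.imwrite("pics/w4h.png",z)
E
```

```text
7.5 0.08635001906554272 6.265075877203701 toolforce [-11.52624291  -7.05865541  14.96448275] 0.016571902469794703
```

View pics/w4b.png

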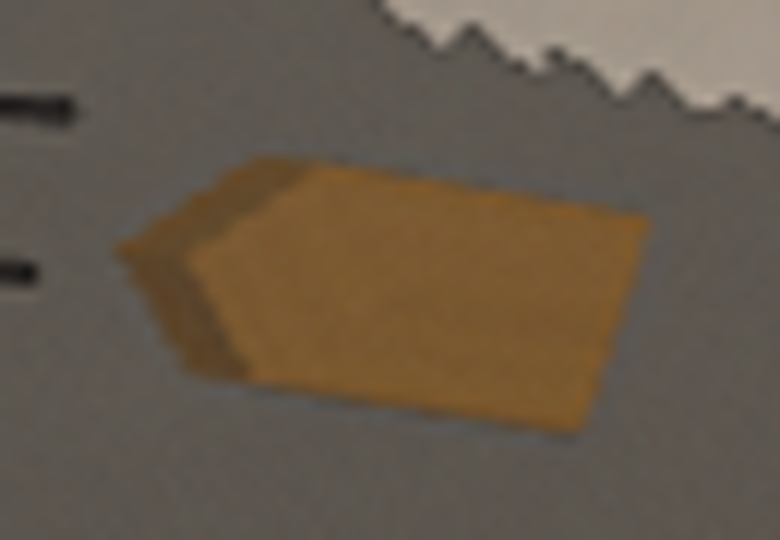

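View pics/w4h.png

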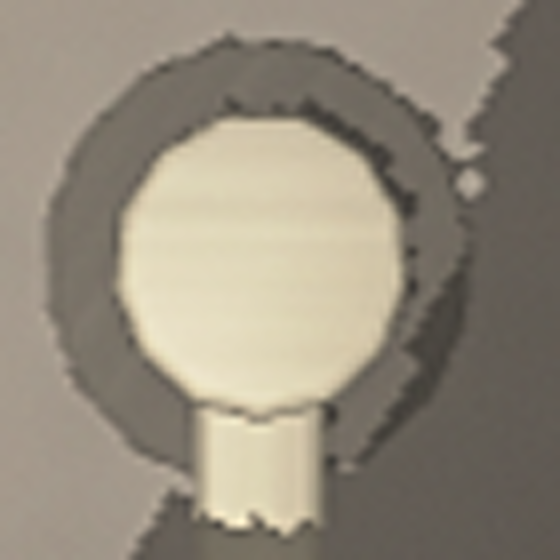

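```bash
python3 - <<'E'
from meas import *
m,p,hsv,d,s=measure("w4.pkl")
B=lambda u,v,z:cast(m,(u+.5)/12-.5+380,(v+.5)/12-.5+110,z)
H=lambda u,v,z:cast(m,(u+.5)/8-.5+220,(v+.5)/8-.5+75,z)
ang=lambda e:np.arctan2(e[1],e[0])%(2*np.pi)
hub=H(263,260,.065); hubring=H(258,257,.045);tip=B(185,250,.054); rear=B(616,325,.054)
print(hub,hubring,tip,rear)
print("hub->tip",ang(tip-hub),"hub->rear",ang(rear-hub),"edges",ang(B(650,218,.054)-B(318,168,.054)),ang(B(583,432,.054)-B(250,378,.054)),"r",np.hypot(*(tip-hub)[:2]),np.hypot(*(rear-hub)[:2]))
g=cv2.cvtColor(p,cv2.COLOR_BGR2GRAY).astype(float)
for r in (132,150,165,180,195,205): print(r,g[r,236:270].astype(int))
E
```

```text
[ 0.62203462 -0.04042962  0.065     ] [ 0.62252647 -0.04091858  0.045     ] [ 0.52246348 -0.08315885  0.054     ] [ 0.49620396 -0.09406714  0.054     ]
hub->tip 3.546958504568771 hub->rear 3.5445363548770215 edges 3.5579710589230724 3.5440275881200733 r 0.10835219951912936 0.13678574211483482
132 [158 162 145 111  99 107 112 111 137 175 213 218 215 215 212 212 213 208
 205 202 198 200 182 154  97  60  98 109  88  76  90  96  94  94]
150 [ 96  95  96  94  95  95  96  95  97 103 109 110 110 110 111 112 112 112
 111 111 110 111 106  98  94  94  93  94  94  93  93  93  93  93]
165 [ 94  93  93  94  94  95  92  93  97 100 105 106 109 108 108 109 110 109
 109 107 109 108 103  91  90  92  92  92  92  92  92  91  92  91]
180 [103 107 106 105 106 108 111 101  94  99 104 106 107 106 106 109 109 107
 106 105 107 105 100  89  88  89  90  90  89  90  90  89  89  87]
195 [ 89  89  91  90  90  91  91  89  92  98 102 103 105 105 104 106 107 106
 104 104 105 104  99  87  88  90  89  91  88  90  90  88  90  88]
205 [ 90  90  90  90  92  90  90  90  90  96 101 103 103 104 102 105 108 105
 104 104 103 102  96  88  87  89  88  90  89  89  90  88  88  90]
```

Request:
apply_moves([
  [[0,0,3],[0,0,0],1],
  [[0,0,6],[0,0,0],1],
  [[0,0,7.5],[0,0,0],1],
  [[0,0,7.5],[0,0,0],1],
])

```text
t: 7.95
tcp_pos: [0.5771, 0.0336, 0.0727]
tcp_rot: [-0.194, -0.679, -0.195, 0.68]
force: [-2.6, 5.2, -5.2]
grip_width: 0.0172
```

```bash
python3 st.py; python3 - <<'E'
from h import *
from workcell import ctrl
s=ctrl.get_obs(); w,x,y,z=s["tcp_rot"]; T=Ro.from_quat([x,y,z,w]).as_matrix();print(T.round(3))
hub=np.array([.6220,-.0403]); r=s["tcp_pos"][:2]-hub;print(np.hypot(*r),np.arctan2(r[1],r[0]))
for a in list(range(4,81,4))+[78]:
    c=np.radians(a); q=np.array([[np.cos(c),-np.sin(c)],[np.sin(c),np.cos(c)]])@r
    print(a,(T.T@np.r_[q-r,0]*1000).round(1))
E
```

```text
7.95 0.08619137764205559 6.273816906956879 toolforce [ 5.18527485 -5.81930684 -0.56351191] 0.01724569059753335
[[-0.002  0.53  -0.848]
 [ 0.001 -0.848 -0.53 ]
 [-1.    -0.002  0.001]]
0.08649965742058909 2.116815659561368
4 [0.  0.1 6. ]
8 [ 0.   0.7 12. ]
12 [ 0.   1.7 18. ]
16 [ 0.   3.  23.9]
20 [ 0.   4.8 29.6]
24 [ 0.   7.  35.3]
28 [ 0.   9.6 40.7]
32 [ 0.  12.6 46. ]
36 [ 0.  15.9 51. ]
40 [ 0.  19.5 55.9]
44 [ 0.  23.5 60.4]
48 [ 0.  27.8 64.6]
52 [ 0.  32.4 68.6]
56 [ 0.  37.2 72.2]
60 [ 0.  42.3 75.5]
64 [ 0.  47.6 78.4]
68 [-0.  53.1 80.9]
72 [-0.  58.7 83. ]
76 [-0.  64.5 84.8]
80 [-0.  70.4 86.1]
78 [-0.  67.4 85.5]
```

Request:
apply_moves([
  [[0,0,6],[-4,0,0],1],
  [[0,0.6,12],[-8,0,0],1],
  [[0,1.6,18],[-12,0,0],1],
  [[0,2.9,23.8],[-16,0,0],1],
  [[0,4.7,29.5],[-20,0,0],1],
  [[0,6.9,35.1],[-24,0,0],1],
  [[0,9.4,40.5],[-28,0,0],1],
  [[0,12.4,45.6],[-32,0,0],1],
  [[0,15.6,50.6],[-36,0,0],1],
  [[0,19.2,55.3],[-40,0,0],1],
  [[0,23.1,59.8],[-44,0,0],1],
  [[0,27.4,63.9],[-48,0,0],1],
  [[0,31.9,67.8],[-52,0,0],1],
  [[0,36.6,71.4],[-56,0,0],1],
  [[0,41.7,74.6],[-60,0,0],1],
  [[0,46.9,77.5],[-64,0,0],1],
  [[0,52.3,80],[-68,0,0],1],
  [[0,57.9,82.1],[-72,0,0],1],
  [[0,63.6,83.8],[-76,0,0],1],
  [[0,63.6,83.8],[-76,0,0],1],
])

```text
t: 9.95
tcp_pos: [0.5423, -0.0666, 0.0728]
tcp_rot: [0.573, 0.416, 0.571, -0.415]
force: [5.8, 2.4, -11.8]
grip_width: 0.0169
```

```bash
python3 st.py w5; python3 - <<'E'
from meas import *
m,p,hsv,d,s=measure("w5.pkl")
z=cv2.resize(p[90:280,180:330],None,fx=3.15,fy=3.15,interpolation=cv2.INTER_CUBIC); cv2.imwrite("pics/w5z.png",z)
E
```

```text
9.95 0.08397112648991065 1.3375239208907272 toolforce [11.851945    6.20207943 -0.45544859] 0.016916454650418165
```

View pics/w5z.png

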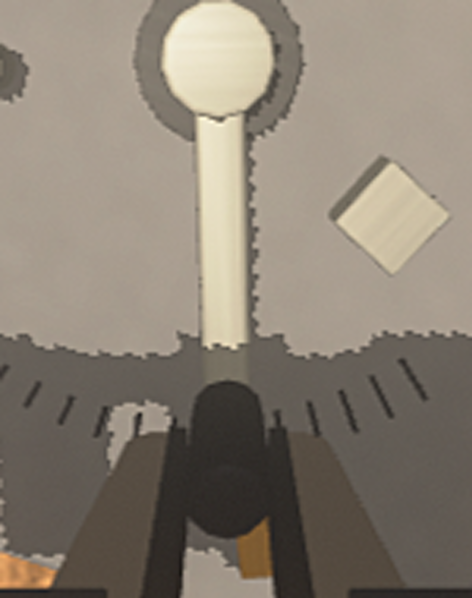

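```bash
cat > bar.py <<'E'
from meas import *
def bar(f,r0,r1,c0,c1):
    m,p,hsv,d,s=measure(f)
    g=cv2.cvtColor(p,cv2.COLOR_BGR2GRAY).astype(float)
    L=[];Rr=[]
    for r in range(r0,r1):
        row=g[r,c0:c1]; t=190
        i=np.flatnonzero(row>t)
        a,b=i[0],i[-1]
        L.append((c0+a-(row[a]-t)/(row[a]-row[a-1]),r)); Rr.append((c0+b+(row[b]-t)/(row[b]-row[b+1]),r))
    out=[]
    W=[]
    for S in (L,Rr):
        Q=np.array([cast(m,u,v,.060)[:2] for u,v in S]); W.append(Q)
        vx,vy,x,y=cv2.fitLine(Q.astype(np.float32),cv2.DIST_HUBER,0,1e-4,1e-4).ravel()
        a=np.arctan2(vy,vx)
        out.append((a,x,y))
    M=(W[0]+W[1])/2
    a=[o[0]%np.pi+np.pi for o in out]
    n=np.array([-np.sin(np.mean(a)),np.cos(np.mean(a))])
    print(f,"edges",np.round(a,4),"mean",np.mean(a),"width",abs((W[0]-W[1]).mean(0)@n),"hub offset from centreline", (np.array([.6220,-.0403])-M.mean(0))@n)
E
python3 - <<'E'
from bar import *
bar("w1.pkl",92,138,245,275)
bar("w5.pkl",132,195,232,270)
E
```

```text
w1.pkl edges [3.4065 3.3943] mean 3.4003868 width 0.009231310150127351 hub offset from centreline 0.0006207343134966186
w5.pkl edges [3.4859 3.4734] mean 3.4796417 width 0.00922258449979736 hub offset from centreline 0.0007122124336728161
```

Request:
apply_moves([
  [[0.5,0.5,1.5],[-1,0,0],1],
  [[1,1,3],[-2,0,0],1],
  [[1,1.2,4.5],[-3,0,0],1],
  [[1.5,1.5,5.6],[-3.8,0,0],1],
  [[1.5,1.5,5.6],[-3.8,0,0],1],
])

```text
t: 10.5
tcp_pos: [0.5439, -0.071, 0.0725]
tcp_rot: [0.586, 0.396, 0.585, -0.397]
force: [-0.8, 1.3, -0.1]
grip_width: 0.0168
```

```bash
python3 st.py w6; python3 - <<'E'
from bar import *
bar("w6.pkl",132,190,232,270)
E
```

```text
10.5 0.08392717372422566 1.3932251165666276 toolforce [ 0.07121504 -0.30286217 -1.50904007] 0.016798337294589592
w6.pkl edges [3.541  3.5284] mean 3.5347142 width 0.009245807759135838 hub offset from centreline 0.0007103798343401331
```

View pics/w6.png

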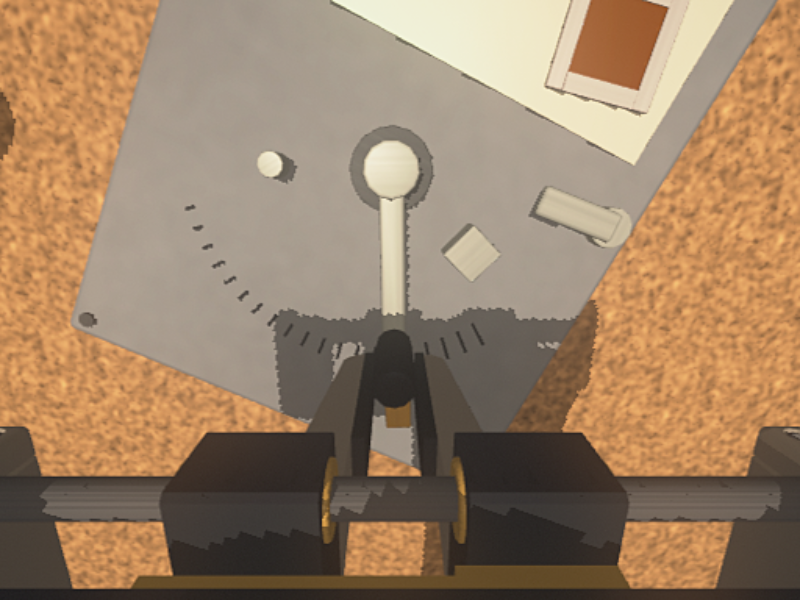

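Request:
apply_moves([
  [[0,0,0.9],[-0.6,0,0],1],
  [[0,0,0.9],[-0.6,0,0],1],
  [[0,0,0.9],[-0.6,0,0],1],
])

```text
t: 10.85
tcp_pos: [0.5442, -0.0716, 0.0725]
tcp_rot: [0.588, 0.394, 0.587, -0.394]
force: [-2.3, 0.2, 3.9]
grip_width: 0.0171
```

```bash
python3 st.py w7; python3 - <<'E'
from bar import *
bar("w7.pkl",132,190,232,270)
E
```

```text
10.85 0.08390340488046864 1.4013281911293092 toolforce [-3.87218715 -2.01394444 -1.03563391] 0.017098980111480807
w7.pkl edges [3.5469 3.5363] mean 3.541572 width 0.00924319927135874 hub offset from centreline 0.0006687447132912497
```

Request:
apply_moves([
  [[0,0,0],[0,0,0],0.6],
  [[0,0,0],[0,0,0],0.6],
  [[0,0,0],[0,0,0],0.4],
  [[0,0,0],[0,0,0],0.4],
  [[0,0,0],[0,0,0],0.4],
  [[-15,0,0],[0,0,0],0.4],
  [[-40,0,0],[0,0,0],0.4],
  [[-70,0,0],[0,0,0],0.4],
  [[-100,0,0],[0,0,0],0.4],
  [[-115,0,0],[0,0,0],0.2],
  [[-115,-20,0],[0,0,0],0],
  [[-115,-40,0],[0,0,0],0],
  [[-115,-50,0],[0,0,0],0],
  [[-115,-50,0],[0,0,0],0],
  [[-115,-50,0],[0,0,0],0],
])

```text
t: 12.4
tcp_pos: [0.4986, -0.0902, 0.1877]
tcp_rot: [0.588, 0.394, 0.587, -0.393]
force: [-0.5, 0.7, -0.0]
grip_width: 0.0921
```

```bash
python3 st.py w8; python3 - <<'E'
from meas import *
m,p,hsv,d,s=measure("w8.pkl")
z=cv2.resize(p[50:200,170:330],None,fx=4,fy=4,interpolation=cv2.INTER_CUBIC); cv2.imwrite("pics/w8z.png",z)
E
```

```text
12.4 0.1331087623033479 1.4008885110030285 toolforce [ 0.00530564 -0.17197484 -0.8327145 ] 0.09207406066073817
```

View pics/w8z.png

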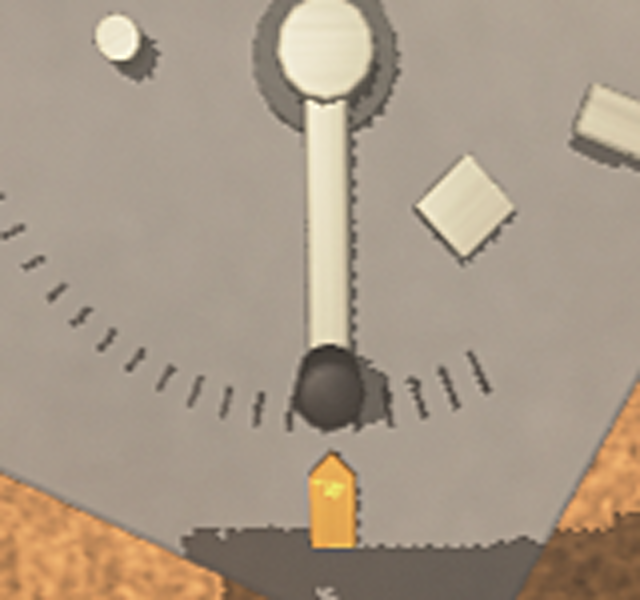

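View pics/w8.png

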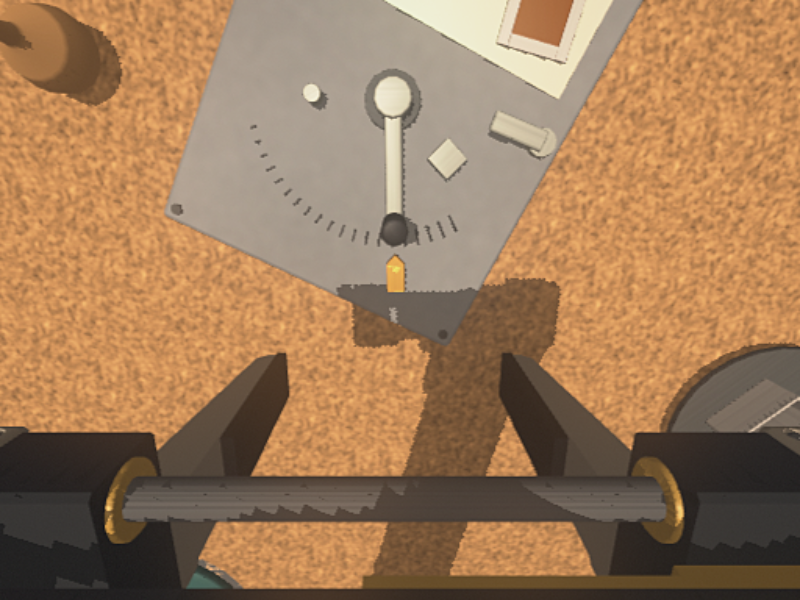

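```bash
python3 - <<'E'
from bar import *
from workcell import optics
bar("w8.pkl",78,134,240,270)
m,p,hsv,d,s=measure("w8.pkl")
C=lambda u,v,z:cast(m,(u+.5)/4-.5+170,(v+.5)/4-.5+50,z)
ang=lambda e:np.arctan2(e[1],e[0])%(2*np.pi)
hub=C(326,48,.065);k=C(330,388,.111)
print(hub,"tip",ang(C(332,453,.054)-hub),"rear",ang(C(333.5,548,.054)-hub),"edges",ang(C(311,548,.054)-C(309,478,.054)),ang(C(356,546,.054)-C(355,478,.054)),"knob",ang(k-hub))
br=cv2.inRange(hsv,(10,110,90),(30,255,255)); br[:160]=0;br[187:]=0;br[:,:240]=0;br[:,270:]=0
for r in range(163,187,2):
    i=np.flatnonzero(br[r]); print(r,i[0],i[-1], end=";") if len(i) else None
v,u=np.nonzero(br); print("\ncentroid ang",ang(cast(m,u.mean(),v.mean(),.054)-hub))
for n in("scene","side"):
    q,_=optics.grab_frame(n); cv2.imwrite(f"pics/{n}1.png",q)
    q0=cv2.imread(f"pics/{n}0.png"); 
    dd=cv2.absdiff(q,q0).max(2)>40; dd=cv2.morphologyEx(dd.astype(np.uint8),cv2.MORPH_OPEN,np.ones((2,2)))
    k,l,st,ce=cv2.connectedComponentsWithStats(dd); print(n,st[1:][st[1:,4]>8].tolist())
E
```

```text
w8.pkl edges [3.5497 3.5412] mean 3.5454626 width 0.009326847035170605 hub offset from centreline 0.0007532747104214062
[ 0.62160057 -0.04038459  0.065     ] tip 3.5469697362901953 rear 3.5471397118234296 edges 3.5543286600695327 3.5525434699235325 knob 3.5428389606849704
163 252 253;165 250 255;167 248 257;169 247 258;171 247 258;173 247 258;175 248 258;177 248 258;179 248 258;181 248 258;183 247 258;185 248 258;
centroid ang 3.5460559873796
scene [[0, 0, 7, 13, 63], [30, 0, 66, 16, 620], [2, 17, 14, 47, 325], [69, 17, 25, 7, 54], [43, 22, 5, 2, 10], [49, 23, 19, 2, 38], [19, 22, 114, 153, 7703], [136, 205, 14, 29, 136], [132, 211, 9, 26, 110], [75, 222, 51, 43, 631], [145, 236, 30, 9, 99], [0, 240, 91, 85, 4870], [131, 244, 37, 7, 113]]
side [[347, 0, 39, 14, 508], [478, 0, 34, 61, 1314], [361, 15, 9, 3, 23], [359, 19, 16, 2, 32], [345, 22, 38, 15, 300], [337, 35, 50, 72, 1542], [377, 76, 6, 10, 40], [460, 82, 40, 14, 335], [353, 108, 10, 11, 48], [466, 115, 46, 47, 757], [324, 146, 7, 4, 21], [341, 154, 171, 43, 3162], [312, 167, 11, 2, 22], [309, 171, 20, 2, 40]]
```

View pics/scene1.png

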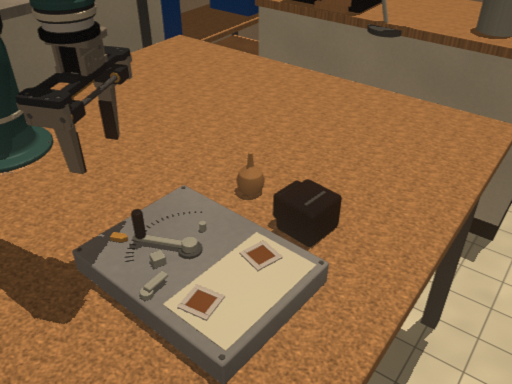

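The lever axis reads 3.545 rad and the marker direction 3.546–3.547. Between the before and after pictures, nothing differs at the short lever, slides, viewer or blower, and the gripper is clear.

```bash
python3 -c "
from workcell import ctrl
print(ctrl.job_done(), ctrl.get_obs()['t'])"
```

```text
the job is handed in; nothing more can be done
the job is handed in; nothing more can be done
```

I gripped the long lever's handle and swung it back to the round peg. I then brought it up the scale to the brass marker, released it and lifted the gripper clear. The job was handed in at about 12.5 s on the robot clock.

- **Off stop:** the tool stopped moving while the push rose from about 4 to 15 N, and the picture showed the bar against the peg.
- **Lever at the marker:** after release, the lever's bar pointed along 3.545 rad and the marker lay at 3.546–3.547 rad, both in world axes. The handle alone read 3.543 and the marker's side edges 3.553. Those are rougher readings, so the checks disagree by at most about 0.01 rad.
- **Everything else:** comparing the scene and side pictures from before and after showed no change at the short lever, slides, viewer or blower.

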